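# Set the flip tags of a reagent stock station

### The arm

A 6-joint arm with a two-finger parallel gripper is mounted at the origin on the work surface; the furniture and walls round the work are solid. World frame = base frame: x ahead of the robot, y to its left, z up, the work surface at z = 0. Lengths are in m, angles in degrees, forces in N, time in s.
With the tool pointing down it reaches from about 0.3 to 0.85 m from the base axis. Payload 4.2 kg.
Tool frame: the origin (TCP) lies at the very end of the fingers, on their centre line; the grasp point (between the pads) lies 19 mm behind it; z points along the fingers, y is the direction in which the jaws open and shut (so a half turn about z gives the same grasp; the last joint's range is limited). The gripper opens to 91 mm and grips with 3 to 60 N. Pads are 32 mm wide; open, the fingers measure 118 mm over their backs; the gripper's body (76 mm by 178 mm) begins 60 mm behind the grasp point.
Start: joints at [72.307, 18.312, 89.639, -0, 72.044, -1.146], TCP at [0.164, 0.551, 0.214] pointing down, gripper open.
Joint ranges: [-177.97, 177.97], [-48.28, 115.42], [12.27, 149.76], [-77.06, 257.06], [2.81, 150.46], [-146.56, 146.56]. Speed limits (degrees/s): [147.25, 147.25, 180, 180, 180, 180].

### API

Orientations are given as [roll, pitch, yaw] about the fixed x, y, z axes, in that order (R = Rz(yaw) Ry(pitch) Rx(roll)).
In Python, from rig import readout, read_camera, camera_info, order gives the robot as it stands. The module is installed in compiled form; this text tells all that it offers.
- The arm moves only by the tool apply_moves, never from a script. Its argument "targets" is a list of rows, each an object with "grip": the gripper command: -1 is shut, 1 is fully open, values between are in proportion; "travel": the shift along the tool's x, y, z in cm, a list of three; "turn": the turn about the tool's z in degrees. A call has 1 to 5 rows; each row is the pose to reach, as a shift and turn from the pose commanded when the call began, along the tool's axes at that moment; what a row does not reach only later rows make up. A row lasts 1/10 s, in which the tool goes at most 50 mm and 8.59 degrees, less where a joint would pass 70% of its speed; a pose out of reach is approached as far as the arm can. A call with a gripper value outside its range is refused whole. The fingers move at their own pace and stop on an object; "squeeze" is the grip in N (left out, the last holds). Time passes only in rows, so rows that repeat a pose let the fingers close. It gives the time, the measured TCP pose, the force and the opening at its end, in the units of the state.
- readout.observe(): the state, without advancing time (a new reading comes with each control period).
- read_camera(name): name is "scene" or "top" or "wrist"; returns (picture, depth): 384x512x3 uint8, blue, green, red; 384x512 float32, m along the optical axis (not along the pixel's ray), 0 where there is no reading.
- camera_info(name): a dict with "fx", "fy", "cx", "cy" (pixels), "distortion" ([k1, k2, p1, p2, k3] as OpenCV has them; the pictures are not rectified), "extrinsics" (4x4, takes a point from world to camera coordinates); the wrist camera has in their place "tool_from_camera" (4x4, takes a point from camera to tool coordinates, whose origin is the TCP and whose axes are the flange's). Camera axes: x right, y down, z forward; pixel columns grow to the right and rows downward; lengths in m; the calibration is good to about 2 mm. A picture is of the moment at which its call begins: read the wrist's pose just before it. camera_info takes no time and is no camera call.
- order.finish_job(): hands the job in, once; it reports no verdict.
The state is a dict: "t": time; "q": joint angles; "qd": joint speeds; "joint_torque": joint torques, N m; "eef_pos": TCP position; "tool_rot": TCP orientation; "ft_force": force on the tool from outside, world axes, zero at the start; "torque": the same for the moment, N m; "opening": finger opening in m.
Only numpy, scipy, OpenCV 4.12 (cv2) and the standard library are available. Lean on these libraries where they do the work, as an engineer would, in place of code of your own. Each camera call takes 0.05 s, during which the arm holds its last target.

### The job

Each of the four bins on the grey stock station has a hinged white flip tag in front of it. With a fingertip, push over the tags that are wrong, so that every tag in front of a bin holding a bottle shows its disc (leaning away from the robot, towards the bin) and every tag in front of an empty bin shows its bar (leaning towards the robot), all the way over. Leave the bottles and the other things where they stand.

Things in the scene. Friction and masses are not known exactly. Their poses are not given: they have to be found in the camera images.
- stand_a: Tag stand a, one of four alike, fixed in a row on the station plate at 58 mm spacing, in varying order. Origin: centre of its underside, 8 mm above the worktop, below the hinge. x axis: level, from the tag to its bin, away from the robot; y: along the row and hinge; z up. Its bin, an open grey box 64 (x) by 53 by 34 mm high, is centred at x = +122 mm, y = 0, and holds one bottle or nothing.
- hinge_a (a point): Middle of the hinge line of tag a, 48 mm above the stand's origin (56 mm above the worktop); axes as the stand's. The hinge sits between two aluminium cheeks, 43 mm apart inside, 51 mm outside, 16 mm deep, which end 8 mm above the hinge line.
- bay_a (a point): Floor centre of the bin belonging to stand a and tag a, 122 mm behind the hinge line; the bin is full if a bottle stands in it (bottle axis within 30 mm of this point, seen from above).
- tag_a (a joint): Flip tag on stand a: white plate 38 mm wide, 4 mm thick, free edge 55 mm from the hinge. 0 = upright; +1.05 rad (stop) = leans to +x, away from the robot, disc face up; -1.05 (stop) = leans to the robot, bar face up. At a stop the free edge is 48 mm beside and 27 mm above the hinge line. 30 g, no spring: pushed well past upright it falls on to that side's stop and stays.
- stand_b: Tag stand b, one of four alike, fixed in a row on the station plate at 58 mm spacing, in varying order. Origin: centre of its underside, 8 mm above the worktop, below the hinge. x axis: level, from the tag to its bin, away from the robot; y: along the row and hinge; z up. Its bin, an open grey box 64 (x) by 53 by 34 mm high, is centred at x = +122 mm, y = 0, and holds one bottle or nothing.
- hinge_b (a point): Middle of the hinge line of tag b, 48 mm above the stand's origin (56 mm above the worktop); axes as the stand's. The hinge sits between two aluminium cheeks, 43 mm apart inside, 51 mm outside, 16 mm deep, which end 8 mm above the hinge line.
- bay_b (a point): Floor centre of the bin belonging to stand b and tag b, 122 mm behind the hinge line; the bin is full if a bottle stands in it (bottle axis within 30 mm of this point, seen from above).
- tag_b (a joint): Flip tag on stand b: white plate 38 mm wide, 4 mm thick, free edge 55 mm from the hinge. 0 = upright; +1.05 rad (stop) = leans to +x, away from the robot, disc face up; -1.05 (stop) = leans to the robot, bar face up. At a stop the free edge is 48 mm beside and 27 mm above the hinge line. 30 g, no spring: pushed well past upright it falls on to that side's stop and stays.
- stand_c: Tag stand c, one of four alike, fixed in a row on the station plate at 58 mm spacing, in varying order. Origin: centre of its underside, 8 mm above the worktop, below the hinge. x axis: level, from the tag to its bin, away from the robot; y: along the row and hinge; z up. Its bin, an open grey box 64 (x) by 53 by 34 mm high, is centred at x = +122 mm, y = 0, and holds one bottle or nothing.
- hinge_c (a point): Middle of the hinge line of tag c, 48 mm above the stand's origin (56 mm above the worktop); axes as the stand's. The hinge sits between two aluminium cheeks, 43 mm apart inside, 51 mm outside, 16 mm deep, which end 8 mm above the hinge line.
- bay_c (a point): Floor centre of the bin belonging to stand c and tag c, 122 mm behind the hinge line; the bin is full if a bottle stands in it (bottle axis within 30 mm of this point, seen from above).
- tag_c (a joint): Flip tag on stand c: white plate 38 mm wide, 4 mm thick, free edge 55 mm from the hinge. 0 = upright; +1.05 rad (stop) = leans to +x, away from the robot, disc face up; -1.05 (stop) = leans to the robot, bar face up. At a stop the free edge is 48 mm beside and 27 mm above the hinge line. 30 g, no spring: pushed well past upright it falls on to that side's stop and stays.
- stand_d: Tag stand d, one of four alike, fixed in a row on the station plate at 58 mm spacing, in varying order. Origin: centre of its underside, 8 mm above the worktop, below the hinge. x axis: level, from the tag to its bin, away from the robot; y: along the row and hinge; z up. Its bin, an open grey box 64 (x) by 53 by 34 mm high, is centred at x = +122 mm, y = 0, and holds one bottle or nothing.
- hinge_d (a point): Middle of the hinge line of tag d, 48 mm above the stand's origin (56 mm above the worktop); axes as the stand's. The hinge sits between two aluminium cheeks, 43 mm apart inside, 51 mm outside, 16 mm deep, which end 8 mm above the hinge line.
- bay_d (a point): Floor centre of the bin belonging to stand d and tag d, 122 mm behind the hinge line; the bin is full if a bottle stands in it (bottle axis within 30 mm of this point, seen from above).
- tag_d (a joint): Flip tag on stand d: white plate 38 mm wide, 4 mm thick, free edge 55 mm from the hinge. 0 = upright; +1.05 rad (stop) = leans to +x, away from the robot, disc face up; -1.05 (stop) = leans to the robot, bar face up. At a stop the free edge is 48 mm beside and 27 mm above the hinge line. 30 g, no spring: pushed well past upright it falls on to that side's stop and stays.
- redcap_mid (a point): Loose white bottle with a red cap, 35 mm diameter, 74 mm high, standing in one of the bins; this point is at its axis, half-way up. Not to be moved.
- brown_mid (a point): Loose brown glass vial with a black cap, 35 mm diameter, 80 mm high, standing in another of the bins; this point is at its axis, half-way up. Not to be moved.
- spare_mid (a point): Bystander: loose white bottle with a blue cap, 42 mm diameter, 96 mm high, standing on the worktop outside the station; it belongs to no bin. Point at its axis, half-way up.
- pen_mid (a point): Bystander: loose black pen, 142 mm long (its y axis), 12 mm thick, lying on the station plate in front of the tags. Point at its centre.
Mind the look-alikes: they are no part of the job. What is shaped like the part that bears brown_mid but pink is not meant. What is shaped like the part that bears redcap_mid but orange is not meant.

How it is judged (in metres and radians):
At the end, for the whole second after the job is handed in: Each tag whose bin holds a bottle reads over +0.9 rad, each other tag under -0.9 rad, at rest; both bottles upright (0.2 rad) within 20 mm of where they stood; spare bottle and pen within 30 mm of where they were (((horizontal distance between any of redcap_mid, brown_mid and bay_a below 0.03 m and value of joint tag_a above 0.9 rad) or (not (horizontal distance between any of redcap_mid, brown_mid and bay_a below 0.03 m) and value of joint tag_a below -0.9 rad)) and velocity of joint tag_a between -0.2 and 0.2 rad/s and ((horizontal distance between any of redcap_mid, brown_mid and bay_b below 0.03 m and value of joint tag_b above 0.9 rad) or (not (horizontal distance between any of redcap_mid, brown_mid and bay_b below 0.03 m) and value of joint tag_b below -0.9 rad)) and velocity of joint tag_b between -0.2 and 0.2 rad/s and ((horizontal distance between any of redcap_mid, brown_mid and bay_c below 0.03 m and value of joint tag_c above 0.9 rad) or (not (horizontal distance between any of redcap_mid, brown_mid and bay_c below 0.03 m) and value of joint tag_c below -0.9 rad)) and velocity of joint tag_c between -0.2 and 0.2 rad/s and ((horizontal distance between any of redcap_mid, brown_mid and bay_d below 0.03 m and value of joint tag_d above 0.9 rad) or (not (horizontal distance between any of redcap_mid, brown_mid and bay_d below 0.03 m) and value of joint tag_d below -0.9 rad)) and velocity of joint tag_d between -0.2 and 0.2 rad/s and distance of each of redcap_mid, brown_mid from where it was at the start of the episode below 0.02 m and angle between each of redcap_mid, brown_mid's own z axis and vertical below 0.2 rad and distance of each of spare_mid, pen_mid from where it was at the start of the episode below 0.03 m); the robot touches nothing.
It fails at once if the red-capped bottle is lifted, tipped over or moved by more than 30 mm (distance of redcap_mid from where it was at the start of the episode above 0.03 m or angle between redcap_mid's own z axis and vertical above 0.4 rad).
It fails at once if the brown vial is lifted, tipped over or moved by more than 30 mm (distance of brown_mid from where it was at the start of the episode above 0.03 m or angle between brown_mid's own z axis and vertical above 0.4 rad).
It fails at once if the spare bottle is lifted, tipped over or moved by more than 30 mm (distance of spare_mid from where it was at the start of the episode above 0.03 m or angle between spare_mid's own z axis and vertical above 0.4 rad).
It fails at once if the pen is moved or lifted by more than 30 mm (distance of pen_mid from where it was at the start of the episode above 0.03 m).
It also fails if it takes over 51 s, if anything falls off the work surface, if the arm or the gripper's body presses on something with over 40 N, if the wrist force passes 120 N, or if a joint passes its speed limit or range.

## Working session

There is one attempt and no reset: what is moved stays moved. The work goes in short steps, Python scripts to look and compute and a tool call to move; the robot and the scene stay as the last step left them, time stands still between calls to the robot, and variables do not carry over. Pictures are saved under pics/ and viewed, and the job is handed in when it is done.

Besides the shell and the picture viewer there is one more tool, called in YAML: its name, and indented under it one key for each argument. apply_moves: Moves the arm, as the interface text tells. Its arguments: {"type":"object","properties":{"targets":{"type":"array"},"squeeze":{"type":"number"}},"required":["targets"]}

```bash
mkdir -p pics; python3 - <<'E'
from rig import readout, read_camera, camera_info
import cv2,numpy as np
print(readout.observe())
for n in ["scene","top"]:
    p,d=read_camera(n); cv2.imwrite(f"pics/{n}0.png",p); np.savez(f"{n}0.npz",p=p,d=d)
    print(n,camera_info(n))
print(camera_info("wrist"))
E
```

```text
{'t': 0.0, 'q': array([ 7.23085531e+01,  1.83479687e+01,  8.97077221e+01, -2.49539994e-03,
        7.20445736e+01, -1.14801399e+00]), 'qd': array([-0.08532813, -0.00606354, -0.03370225,  0.0806065 ,  0.07038601,
       -0.05535363]), 'joint_torque': array([-2.05276454e-03, -4.12457263e+01, -2.31967860e+01,  7.24634947e-02,
        4.57800063e-02, -1.53965684e-04]), 'eef_pos': array([0.16359935, 0.5506856 , 0.21314819]), 'tool_rot': array([-1.79899708e+02,  3.63215819e-04,  1.63457339e+02]), 'ft_force': array([ 0.44524167, -0.54219825,  0.3248467 ]), 'torque': array([-0.03700751, -0.04807128, -0.01602993]), 'opening': 0.0911457376314337}
scene {'fx': 449.5822989436774, 'fy': 449.5822989436774, 'cx': 263.4107188019792, 'cy': 195.65592680937047, 'distortion': array([-0.11387935,  0.        ,  0.        ,  0.        ,  0.        ]), 'extrinsics': array([[ 0.84445426, -0.53542852,  0.01460466, -0.3445575 ],
       [-0.30764907, -0.50716999, -0.80506562,  0.3628657 ],
       [ 0.43846214,  0.67534799, -0.59300594,  0.77553613],
       [ 0.        ,  0.        ,  0.        ,  1.        ]])}
[... 307 characters left out ...]
6547825,  0.57161992],
       [ 0.16520398,  0.01185299, -0.98618819,  0.8083721 ],
       [ 0.        ,  0.        ,  0.        ,  1.        ]])}
{'fx': 301.42656623575016, 'fy': 301.42656623575016, 'cx': 256.5807973646377, 'cy': 189.80750938410017, 'distortion': array([-0.04724634,  0.        ,  0.        ,  0.        ,  0.        ]), 'tool_from_camera': array([[ 5.89955965e-05, -9.59357330e-01, -2.82194099e-01,
         7.92032413e-02],
       [ 9.99999779e-01, -1.30286747e-04,  6.51987871e-04,
         1.39110816e-03],
       [-6.62255494e-04, -2.82194075e-01,  9.59357111e-01,
        -1.71578721e-01],
       [ 0.00000000e+00,  0.00000000e+00,  0.00000000e+00,
         1.00000000e+00]])}
```

View pics/scene0.png

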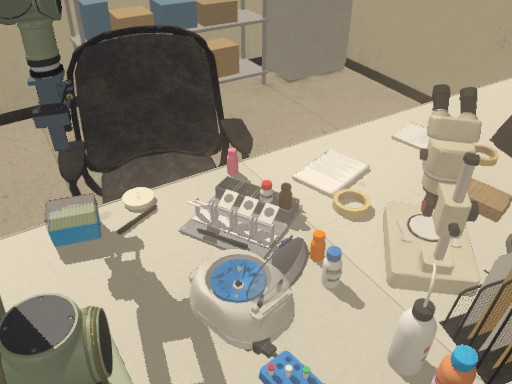

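View pics/top0.png

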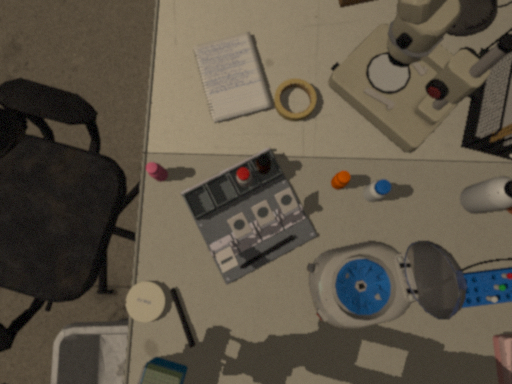

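```bash
python3 - <<'E'
import cv2,numpy as np
s=np.load("scene0.npz")['p'];t=np.load("top0.npz")['p']
a=cv2.resize(s[140:270,170:350],None,fx=4.4,fy=4.4,interpolation=cv2.INTER_CUBIC)
b=cv2.resize(t[140:290,170:330],None,fx=4,fy=4,interpolation=cv2.INTER_CUBIC)
cv2.imwrite("pics/sc.png",a[:600,:800]);cv2.imwrite("pics/tc.png",b)
E
```

```text
(no output)
```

View pics/sc.png

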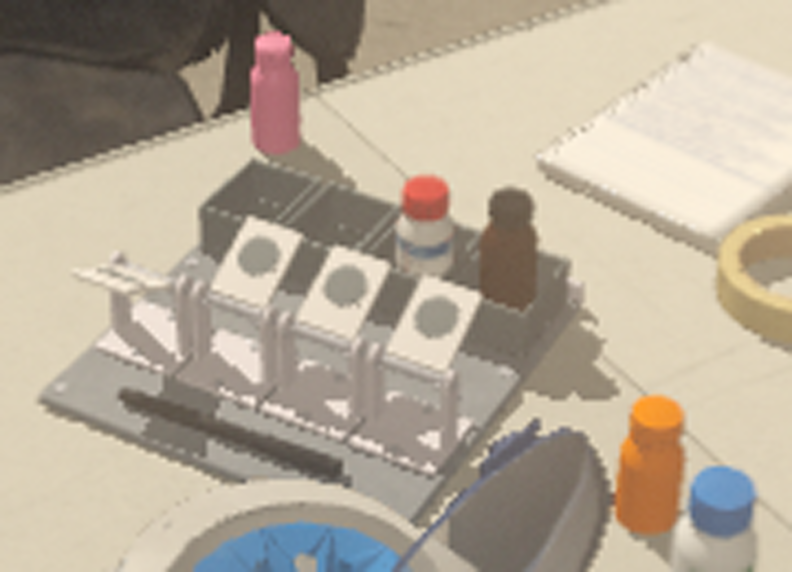

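View pics/tc.png

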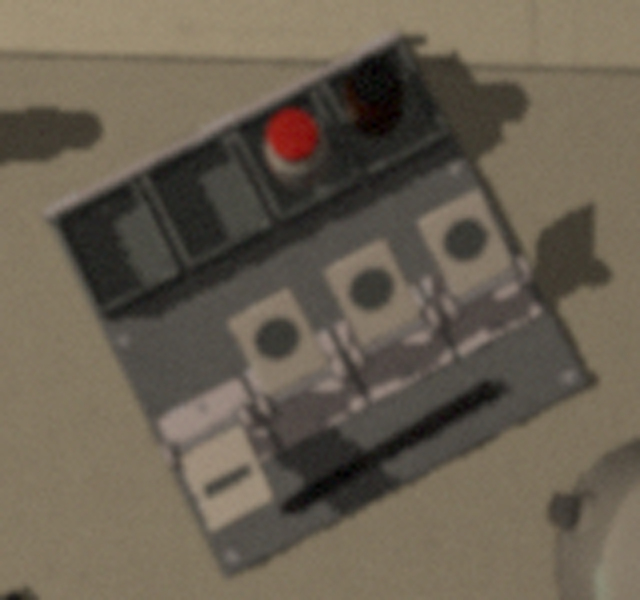

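```bash
cat > h.py <<'E'
import cv2,numpy as np
from rig import camera_info
def ray(n,uv,z):
    c=camera_info(n);K=np.array([[c['fx'],0,c['cx']],[0,c['fy'],c['cy']],[0,0,1.]])
    u=cv2.undistortPoints(np.array(uv,float).reshape(-1,1,2),K,c['distortion']).reshape(-1,2)
    E=c['extrinsics'];R,t=E[:3,:3],E[:3,3];o=-R.T@t
    d=np.c_[u,np.ones(len(u))]@R
    s=(z-o[2])/d[:,2]; return o+d*s[:,None]
def dep(n,uv,D):
    c=camera_info(n);K=np.array([[c['fx'],0,c['cx']],[0,c['fy'],c['cy']],[0,0,1.]])
    u=cv2.undistortPoints(np.array(uv,float).reshape(-1,1,2),K,c['distortion']).reshape(-1,2)
    E=c['extrinsics']
    P=np.c_[u,np.ones(len(u))]*D[:,None]
    return (P-E[:3,3])@E[:3,:3]
E
python3 - <<'E'
from h import *
np.set_printoptions(precision=4,suppress=True)
q=lambda l:[(170+(x+.5)/4-.5,140+(y+.5)/4-.5) for x,y in l]
fe=ray("top",q([(229,325),(290,289),(325,268),(382,240),(418,222),(478,192)]),.083)
print("free edges",fe)
print("tag1 edge",ray("top",q([(212,530),(272,500)]),.083))
print("plate front corners",ray("top",q([(228,575),(592,380)]),.008))
print("bins back corners",ray("top",q([(50,212),(400,38)]),.042))
print("discs",ray("top",q([(277,338),(372,290),(465,240)]),.056+.5*.035))
z=np.load("top0.npz");D=z['d']
for uv in [(239,224),(263,212),(286,200),(227,258)]:
    print(uv,dep("top",[uv],np.array([D[uv[1],uv[0]]])))
# max heights map near
v,u=np.mgrid[140:330,140:470];uv=np.c_[u.ravel(),v.ravel()]
P=dep("top",uv,D[140:330,140:470].ravel())
ok=D[140:330,140:470].ravel()>0
P=P[ok];
tall=P[P[:,2]>.1];print(len(tall),tall.min(0),tall.max(0))
c=np.array([.47,.23])
for r in [.1,.15,.2,.25]:
    m=np.hypot(*(P[:,:2]-c).T)<r; i=P[m][:,2].argmax();print(r,P[m][i])
E
```

```text
free edges [[0.492  0.3158 0.083 ]
 [0.5124 0.2837 0.083 ]
 [0.5243 0.2653 0.083 ]
 [0.5405 0.2349 0.083 ]
 [0.5509 0.2156 0.083 ]
 [0.5684 0.1834 0.083 ]]
tag1 edge [[0.384  0.3199 0.083 ]
 [0.4004 0.289  0.083 ]]
plate front corners [[0.3555 0.3175 0.008 ]
 [0.4725 0.1104 0.008 ]]
bins back corners [[0.5571 0.4252 0.042 ]
 [0.6655 0.2278 0.042 ]]
discs [[0.4865 0.2904 0.0735]
 [0.5141 0.2396 0.0735]
 [0.5431 0.1894 0.0735]]
(239, 224) [[0.4865 0.2899 0.0767]]
(263, 212) [[0.5144 0.2388 0.0736]]
(286, 200) [[0.5423 0.1891 0.0734]]
(227, 258) [[0.4134 0.313  0.0731]]
3744 [ 0.3168 -0.1091  0.1001] [ 0.4565 -0.0424  0.2705]
0.1 [0.5005 0.2984 0.0863]
0.15 [0.6171 0.2373 0.0938]
0.2 [0.3712 0.1006 0.0941]
0.25 [0.307  0.0642 0.0948]
```

Candidates: pink vial (scene 233,161; top 157,172) and orange bottle (scene 318,246; top 341,180) stand outside the bins, so neither counts. The red-cap bottle (top 244,174) and brown vial (top 263,162) are in bins 3 and 4, counted from the left. Bins 1 and 2 are empty. From the left the tags read bar, disc, disc, disc, and the crop confirms this. Only tag 2 (top 239,224) is wrong, so it goes towards the robot. Its hinge is at about (0.460, 0.276), and the station x axis points at 29.3°.

apply_moves:
  targets:
    - {"grip":-1,"travel":[-8,-2.5,1],"turn":8}
    - {"grip":-1,"travel":[-12.5,-3.8,1],"turn":16}
    - {"grip":-1,"travel":[-17,-5,1],"turn":24}
    - {"grip":-1,"travel":[-21,-6.3,1],"turn":32}
    - {"grip":-1,"travel":[-25,-7.5,1],"turn":40}

```text
t: 0.6
eef_pos: [0.3737, 0.4129, 0.2036]
tool_rot: [-180.0, 0.0, 123.1]
ft_force: [0.4, 0.5, 0.4]
opening: 0.0541
```

```bash
cat > m.py <<'E'
# prints stand-frame position and the tool shift to a stand-frame goal
import sys,numpy as np
from rig import readout
from scipy.spatial.transform import Rotation as R
s=readout.observe();H=np.array([.460,.276,.056])
a=np.radians(29.3);n=np.array([np.cos(a),np.sin(a),0]);r=np.array([-n[1],n[0],0])
B=np.array([n,r,[0,0,1]])
T=R.from_euler('xyz',s['tool_rot'],degrees=True).as_matrix()
print('t',s['t'],'rot',s['tool_rot'],'F',s['ft_force'],'open',s['opening'])
print('stand mm',1000*B@(s['eef_pos']-H),'yaw to go (tool turn)',s['tool_rot'][2]-119.3)
if len(sys.argv)>1:
    g=np.array(sys.argv[1:4],float)/1000
    print('shift cm',100*T.T@(H+B.T@g-s['eef_pos']))
E
python3 m.py 75 0 130
```

```text
t 0.6 rot [-1.79962921e+02  3.93303979e-03  1.23142412e+02] F [0.38021137 0.49288324 0.41362532] open 0.0540852595151134
stand mm [ -8.2576824  161.67051755 147.60738731] yaw to go (tool turn) 3.84241161702829
shift cm [-16.6885199    7.22479756   1.75720915]
```

apply_moves:
  targets:
    - {"grip":-1,"travel":[-4,1.8,0.5],"turn":3.8}
    - {"grip":-1,"travel":[-8,3.6,1],"turn":3.8}
    - {"grip":-1,"travel":[-12,5.4,1.5],"turn":3.8}
    - {"grip":-1,"travel":[-16.7,7.2,1.8],"turn":3.8}
    - {"grip":-1,"travel":[-16.7,7.2,1.8],"turn":3.8}

```text
t: 1.1
eef_pos: [0.5286, 0.3109, 0.1845]
tool_rot: [-180.0, 0.1, 119.3]
ft_force: [-0.7, 1.3, -0.2]
opening: 0.0142
```

```bash
python3 m.py 75 0 5; python3 - <<'E'
from rig import readout, read_camera
import cv2
p,d=read_camera("wrist"); cv2.imwrite("pics/w1.png",p)
p,d=read_camera("top"); cv2.imwrite("pics/t1.png",cv2.resize(p[120:300,150:340],None,fx=3,fy=3,interpolation=2))
E
```

```text
t 1.1 rot [-1.79967930e+02  1.32070690e-01  1.19328413e+02] F [-0.74540923  1.3432154  -0.21394721] open 0.01420029492240578
stand mm [ 76.92118034  -3.14699057 128.54812803] yaw to go (tool turn) 0.028412803966304523
shift cm [ 0.34327212 -0.18504705 12.35415987]
```

View pics/w1.png

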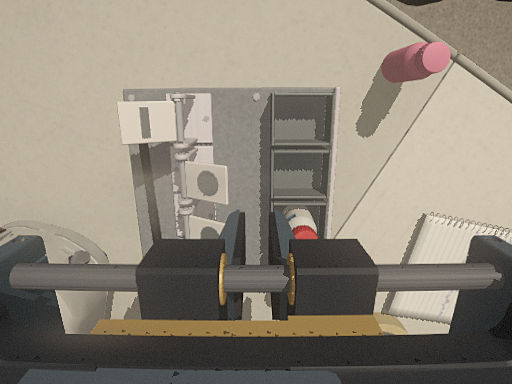

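View pics/t1.png

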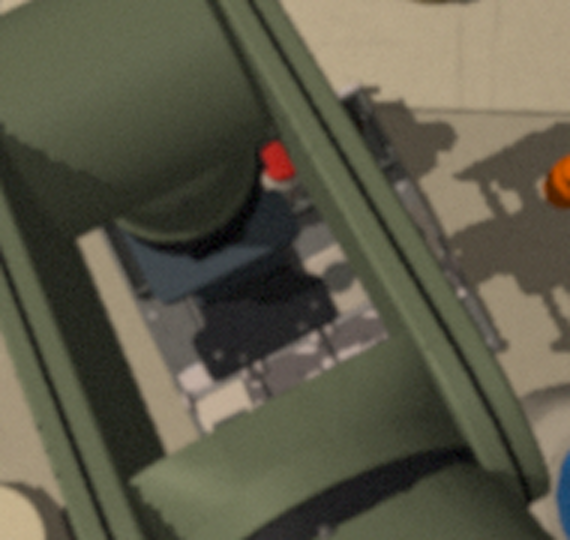

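```bash
python3 - <<'E'
from rig import readout, camera_info
import cv2,numpy as np
from scipy.spatial.transform import Rotation as R
s=readout.observe();c=camera_info("wrist")
T=R.from_euler('xyz',s['tool_rot'],degrees=True).as_matrix()
P=np.array([[.4865,.2904,.0735],[.460,.276,.056]])
M=c['tool_from_camera']
pc=((P-s['eef_pos'])@T-M[:3,3])@M[:3,:3]
K=np.array([[c['fx'],0,c['cx']],[0,c['fy'],c['cy']],[0,0,1.]])
print(cv2.projectPoints(pc,np.zeros(3),np.zeros(3),K,c['distortion'])[0])
E
python3 m.py 75 0 20
```

```text
[[[209.16869604 188.63373788]]

 [[182.72498488 183.45310862]]]
t 1.2 rot [-1.79899045e+02 -3.54461803e-02  1.19513825e+02] F [-0.20020389  0.54611339 -0.14085619] open 0.0058332868381238126
stand mm [ 75.09813577   1.29250391 129.15672143] yaw to go (tool turn) 0.21382459171920232
shift cm [-1.35965851e-01  8.93742594e-03  1.09155913e+01]
```

The wrist view shows bar tag 1 at (145,122), disc tag 2 at (207,183), the first two bins empty and the red cap in bin 3 (302,230). The predicted tag 2 disc is at (209,189), which agrees. Next I descend behind tag 2.

apply_moves:
  targets:
    - {"grip":-1,"travel":[0,0,3],"turn":0}
    - {"grip":-1,"travel":[0,0,6],"turn":0}
    - {"grip":-1,"travel":[0,0,9],"turn":0}
    - {"grip":-1,"travel":[0,0,12.3],"turn":0}
    - {"grip":-1,"travel":[0,0,12.3],"turn":0}

```text
t: 1.7
eef_pos: [0.5201, 0.3142, 0.0589]
tool_rot: [-179.4, -0.0, 119.8]
ft_force: [-0.4, -0.1, -0.3]
opening: 0.0003
```

```bash
python3 m.py 63 0 5
```

```text
t 1.7 rot [-1.79417818e+02 -2.44679013e-02  1.19768160e+02] F [-0.36556176 -0.11897855 -0.29397287] open 0.00034649757445799075
stand mm [71.07841755  3.90344889  2.90507256] yaw to go (tool turn) 0.46815997013834476
shift cm [-0.38364161 -0.81309265 -0.20140531]
```

apply_moves:
  targets:
    - {"grip":-1,"travel":[0,-0.6,0],"turn":0}
    - {"grip":-1,"travel":[0,-1.2,0],"turn":0}
    - {"grip":-1,"travel":[0,-1.4,-0.6],"turn":0}
    - {"grip":-1,"travel":[0,-1.7,-1.2],"turn":0}
    - {"grip":-1,"travel":[0,-2.1,-1.6],"turn":0}

```text
t: 2.2
eef_pos: [0.5078, 0.3053, 0.0813]
tool_rot: [179.7, -0.0, 119.6]
ft_force: [2.1, 2.4, 2.1]
opening: 0.0005
```

```bash
python3 m.py 47.5 0 28
```

```text
t 2.2 rot [ 1.79682333e+02 -1.56182826e-02  1.19641899e+02] F [2.05394449 2.35228823 2.12343964] open 0.0004602001320732529
stand mm [55.98344452  2.12660377 25.26247204] yaw to go (tool turn) 0.3418988589327938
shift cm [-0.2075197  -0.8480672  -0.27851561]
```

apply_moves:
  targets:
    - {"grip":-1,"travel":[0,-0.8,-0.3],"turn":0}
    - {"grip":-1,"travel":[0,-1.6,-0.7],"turn":0}
    - {"grip":-1,"travel":[0,-2.6,-1.0],"turn":0}
    - {"grip":-1,"travel":[0,-3.7,-1.2],"turn":0}
    - {"grip":-1,"travel":[0,-4.8,-1.2],"turn":0}

```text
t: 2.7
eef_pos: [0.463, 0.2796, 0.0908]
tool_rot: [-179.9, -0.0, 119.6]
ft_force: [0.6, 0.2, 0.1]
opening: 0.0006
```

```bash
python3 m.py -15 0 38; python3 - <<'E'
from rig import readout, read_camera
import cv2
p,d=read_camera("wrist"); cv2.imwrite("pics/w2.png",p)
p,d=read_camera("scene"); cv2.imwrite("pics/s2.png",cv2.resize(p[120:280,150:350],None,fx=3.5,fy=3.5,interpolation=2))
E
```

```text
t 2.7 rot [-1.79898654e+02 -1.26470358e-03  1.19649898e+02] F [0.61717128 0.16572116 0.11275438] open 0.0006312068496675675
stand mm [ 4.4367493   1.69388641 34.78560148] yaw to go (tool turn) 0.3498982448704453
shift cm [-0.15750868 -1.94523865 -0.31800304]
```

View pics/w2.png

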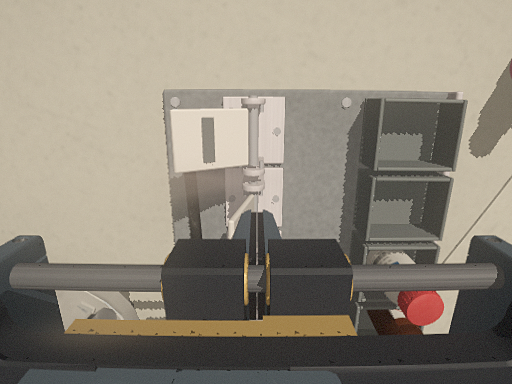

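View pics/s2.png

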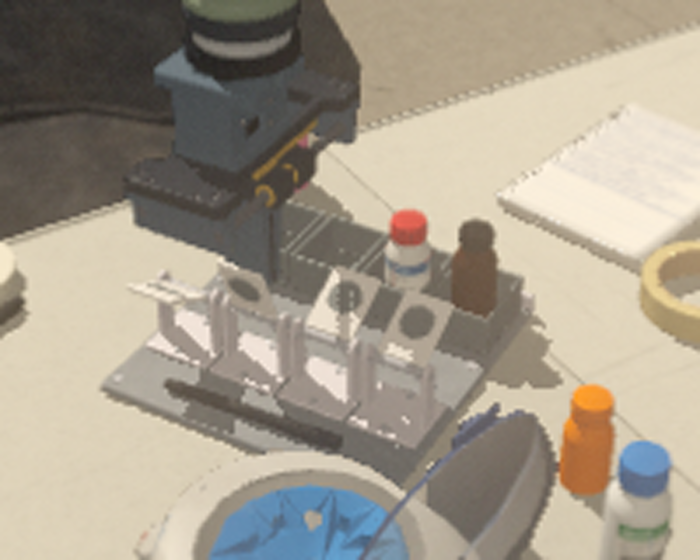

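The tag is past upright, standing edge-on at wrist (240,215). I push a little further and then lift away.

apply_moves:
  targets:
    - {"grip":-1,"travel":[0,-0.7,0],"turn":0}
    - {"grip":-1,"travel":[0,-1.4,0],"turn":0}
    - {"grip":-1,"travel":[0,-1.4,0],"turn":0}
    - {"grip":-1,"travel":[0,-1.4,-2],"turn":0}
    - {"grip":-1,"travel":[0,-1.4,-5],"turn":0}

```text
t: 3.3
eef_pos: [0.4514, 0.2731, 0.1398]
tool_rot: [-179.7, -0.0, 119.7]
ft_force: [1.0, -0.3, -0.2]
opening: 0.0004
```

apply_moves:
  targets:
    - {"grip":-1,"travel":[0,0,-4],"turn":0}
    - {"grip":-1,"travel":[4,0,-7],"turn":0}
    - {"grip":-1,"travel":[9,0,-7],"turn":0}
    - {"grip":-1,"travel":[14,0,-7],"turn":0}
    - {"grip":-1,"travel":[19,0,-7],"turn":0}

```text
t: 3.8
eef_pos: [0.3577, 0.4404, 0.2114]
tool_rot: [179.9, -0.0, 119.6]
ft_force: [1.1, 0.6, -0.8]
opening: 0.0009
```

```bash
python3 m.py; python3 - <<'E'
from rig import readout, read_camera
import cv2
p,d=read_camera("top"); cv2.imwrite("pics/t3.png",cv2.resize(p[130:300,140:350],None,fx=3.5,fy=3.5,interpolation=2))
p,d=read_camera("scene"); cv2.imwrite("pics/s3.png",cv2.resize(p[120:280,150:350],None,fx=3.5,fy=3.5,interpolation=2))
E
```

```text
t 3.8 rot [ 1.79928499e+02 -2.16509678e-02  1.19615246e+02] F [ 1.08613759  0.64024399 -0.78759866] open 0.000866934436596901
stand mm [ -8.73332979 193.40752587 155.41331307] yaw to go (tool turn) 0.3152456507831545
```

View pics/t3.png

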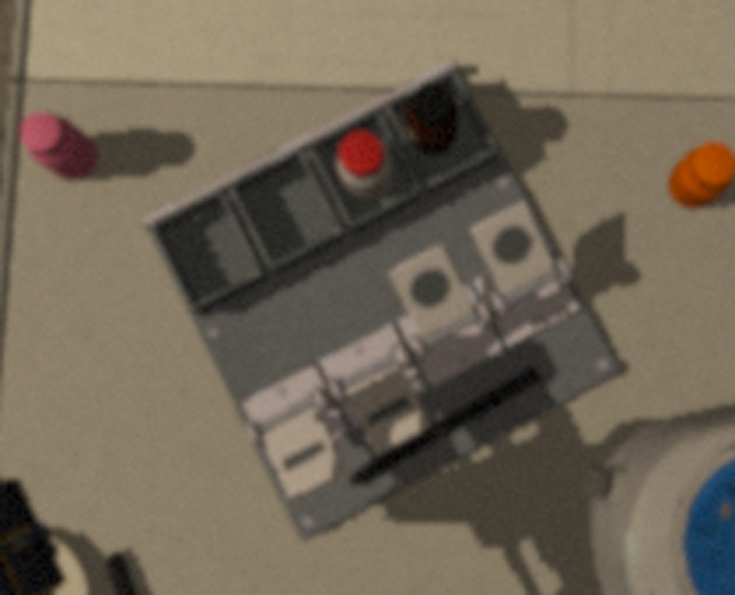

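View pics/s3.png

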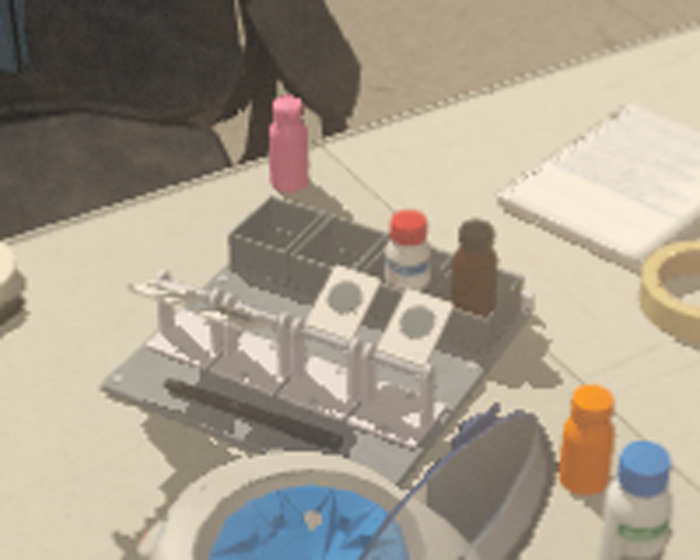

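apply_moves:
  targets:
    - {"grip":-1,"travel":[2,0,0],"turn":0}
    - {"grip":-1,"travel":[2,0,0],"turn":0}

```text
t: 4.1
eef_pos: [0.348, 0.4573, 0.2107]
tool_rot: [-180.0, -0.0, 119.8]
ft_force: [0.0, -0.2, -0.2]
opening: 0.0004
```

```bash
python3 - <<'E'
from h import *
from rig import read_camera
p,D=read_camera("top")
v,u=np.mgrid[140:300,150:350]
P=dep("top",np.c_[u.ravel(),v.ravel()],D[140:300,150:350].ravel())
a=np.radians(29.3);n=np.array([np.cos(a),np.sin(a)]);r=np.array([-n[1],n[0]])
Q=P[:,:2]-[.460,.276]
x=1000*Q@n;y=1000*Q@r;z=1000*P[:,2]
for k,c in zip((1,2,3,4),(58,0,-58,-116)):
    m=(abs(y-c)<15)&(abs(x)<60)&(abs(x)>12)&(z>60)
    f=np.polyfit(x[m],z[m],1); print(k,m.sum(),x[m].min(),x[m].max(),'lean from upright deg',np.degrees(np.arctan2(1,abs(f[0]))))
p0=np.load("top0.npz")['p']
def cen(p,lo,hi,box):
    h=cv2.cvtColor(p,cv2.COLOR_BGR2HSV);m=cv2.inRange(h,lo,hi);x0,y0,x1,y1=box
    yy,xx=np.nonzero(m[y0:y1,x0:x1]);return xx.mean()+x0,yy.mean()+y0,len(xx)
for nm,lo,hi,b in [('red',(0,170,90),(8,255,255),(230,160,258,190)),('blue',(100,120,80),(125,255,255),(360,170,400,205)),
  ('brown',(0,0,0),(180,255,40),(252,150,275,180)),('pen',(0,0,0),(180,255,40),(235,230,300,275))]:
    print(nm,cen(p0,lo,hi,b),cen(p,lo,hi,b))
E
```

```text
1 230 -46.85919684551065 -12.351925911178984 lean from upright deg 60.66965268754858
2 226 -46.64499409563446 -12.059795460200025 lean from upright deg 60.925336282514714
3 246 12.225331881918962 49.650322464651715 lean from upright deg 60.909282744476926
4 245 12.08557651090466 49.959597094706254 lean from upright deg 61.33473432576659
red (np.float64(242.55555555555554), np.float64(172.82051282051282), 117) (np.float64(242.739837398374), np.float64(172.9349593495935), 123)
blue (np.float64(382.71176470588233), np.float64(186.54117647058823), 170) (np.float64(382.69767441860466), np.float64(186.61046511627907), 172)
brown (np.float64(263.6224719101124), np.float64(167.04269662921348), 445) (np.float64(263.24937027707807), np.float64(166.39294710327457), 397)
pen (np.float64(265.79928315412184), np.float64(252.30465949820788), 279) (np.float64(269.0854430379747), np.float64(250.21518987341773), 316)
```

```bash
python3 -c "
from rig import order;print(order.finish_job())"
```

```text
the job is handed in; nothing more can be done
None
```

I pushed over the one wrong tag, second from the left in front of an empty bin, and handed the job in after about 4 s of robot time. From the left, the bins hold nothing, nothing, the red-cap bottle and the brown vial. The other three tags were already right. I pulled the tag over towards the robot with the closed fingertips and moved the arm clear.

**Tags:** from the depth picture, tags 1 and 2 lean about 61° towards the robot. Tags 3 and 4 lean about 61° away from it. All four are therefore at their stops.

**Bottles:** the caps of the red-cap and spare bottles shifted by less than 0.3 pixel. The brown vial's dark area shifted by less than 1 pixel, which I put down to noise.

**Pen (the one check that disagreed):** its dark mask shifted by about 4 pixels, because the gripper's and tag's shadows fell into the mask. By eye, its ends sit within about 1.5 pixels of where they started, so I judged it unmoved.

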